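# Free the last swing bolt of a gas-tight culture vessel

## Task

Two of the three swing bolts of the stainless culture vessel are already out; free the last one. Unscrew its wing nut only until the washer clears the lip of the slotted lug, leaving the nut on the bolt and short of the end of its thread, then swing the bolt out of the slot and all the way down until you feel it press lightly home on its rest pin, and leave it lying there. Feel your way: do not force the washer against the lip, do not press hard on the lid or on the rest, and leave everything else standing where it is.

Things in the scene. Friction and masses are not known exactly. Their poses are not given: they have to be found in the camera images.
- vessel: Round stainless pot, 140 mm across, 113 mm tall, fixed to the bench. Origin: centre of its underside, z up. Three swing bolts sit around it at 0 and +-120 degrees; the one still done up is on its +x side. The other two lie swung out, fixed, and show how the third shall end.
- lid: Flat lid, 152 mm across, fixed on the pot (same origin and axes), top at z 124.5 mm; valve stem 26 mm across at its centre, up to z 149 mm. At each bolt a lug reaches 104 mm from the axis: two tines, 11 mm slot between them, open outwards, 32 mm wide in all, top z 124.5 mm; their outer ends (98.5 to 104 mm from the axis) have an upturned lip, top at z 127 mm.
- bolt: Eyebolt still done up: steel, 8 mm thick, 75 mm long. Origin: its hinge pin, 88 mm out along the vessel's +x, 75 mm above the bench. z runs along the bolt to its threaded end, y is the hinge axis, x points outward while it stands upright. Starts upright in the slot, swings outward about 1.75 rad (1.6 to 1.9) until it lies on its rest. Stiff hinge (0.3 N m): it stays where it is left.
- washer_face (a point): Centre of the underside of the washer (20 mm across, 2 mm thick) under the wing nut; rises along the bolt with the nut. Its z in the bolt's frame is 50 mm when the nut is tight on the lug. The bolt swings past the lip when it is about 55 mm or more; over 58.5 mm the nut counts as at the end of its thread; it stops dead at about 59.9 mm.
- wings (a point): Middle of the nut's two wings, on the bolt axis, 24 mm above washer_face. Wings lie along its x, reach 23 mm (ears 28) each side, are 10 mm thick (along y), from 11 mm below to 13 mm above it; a 12 mm gap between them holds the bolt's end. Hub below: 20 mm across, 10 tall. Unscrews anticlockwise from above, rising 10 mm a turn, friction 0.18 N m. Starts 0 to 1 rad short of tight.
- petri: Two stacked clear dishes, 94 mm across, 30 mm tall, loose. Bystander; origin at the centre of the underside.
- spanner: Steel spanner, 150 mm long, lying on the bench, loose. Bystander.
- gasket: Black rubber ring, 68 mm across, 6 mm tall, loose. Bystander.
- wellplate: Clear twelve-well plate, 85 x 127 x 20 mm, loose. Bystander.
- reagent: Amber bottle, 70 mm across, 150 mm tall, loose. Bystander.
- tipbox: Grey pipette-tip box, 85 x 120 x 58 mm, loose. Bystander.
- beaker: Glass beaker, 70 mm across, 80 mm tall, loose. Bystander.
- rest: Rest for the swung-out bolt: an 8 mm cross pin, 26 mm wide, clamped between two slotted cheeks 24 mm tall, 128 mm out along the vessel's +x; the cheeks' middle is 60 mm above the bench. Same origin and axes as the vessel. The pin is set up to 5 mm above or below the middle, which this pose does not tell; it does not give. The bolt meets it 42 mm from the hinge pin.

How it is judged (in metres and radians):
On the way, in this order (a step that is already met when the one before it is completed fails the run):
1. the wing nut has been unscrewed so far that the washer has risen to at least 53 mm from the hinge, the bolt still upright (z of washer_face in the frame of bolt above 0.053 m and angle between bolt's own z axis and vertical below 0.2 rad), for 0.1 s.
2. the bolt has been swung out and down and pressed lightly home on its rest pin (contact force between bolt and rest above 2 N and angle between bolt's own z axis and vertical above 1.5 rad), for 0.05 s.
At the end, for the whole second after the job is handed in: The bolt, once pressed home (over 2 N) on its rest pin, lies swung out (its axis over 1.55 rad from upright), still; the nut is on it, with the washer 53 to 58.5 mm from the hinge pin (angle between bolt's own z axis and vertical above 1.55 rad and z of washer_face in the frame of bolt between 0.053 and 0.0585 m and angular speed of bolt below 0.1 rad/s); the robot touches nothing.
It fails at once if the washer or bolt is forced against the lid's lug with more than 20 N (contact force between bolt and lid above 20 N).
It fails at once if the nut is run to the end of the thread (washer more than 58.5 mm from the hinge) (z of washer_face in the frame of bolt above 0.0585 m).
It fails at once if the swung-out bolt is pressed onto its rest pin with more than 30 N (contact force between bolt and rest above 30 N).
It fails at once if the fingers press on the lid with more than 25 N (contact force between the fingers and lid above 25 N).
It fails at once if a bystander is moved more than 20 mm (distance of any of petri, spanner, gasket, wellplate, reagent, tipbox, beaker from where it was at the start of the episode above 0.02 m).
It also fails if it takes over 70 s, if anything falls off the work surface, if the arm or the gripper's body presses on something with over 40 N, if the wrist force passes 120 N, or if a joint passes its speed limit or range.

## Robot

A 6-joint arm with a two-finger parallel gripper is mounted at the origin on the work surface. World frame = base frame: x ahead of the robot, y to its left, z up, the work surface at z = 0. Lengths are in m, angles in degrees, forces in N, time in s.
With the tool pointing down it reaches from about 0.4 to 0.825 m from the base axis. Payload 7 kg.
Tool frame: the origin (TCP) lies midway between the tips of the shut fingers; the grasp point (between the pads) lies 19 mm behind it; z points along the fingers, y is the direction in which the jaws open and shut (so a half turn about z gives the same grasp; the last joint's range is limited). The gripper opens to 88 mm and grips with 3 to 60 N. Pads are 19 mm wide; open, the fingers measure 130 mm over their backs; the gripper's body (78 mm by 193 mm) begins 47 mm behind the grasp point.
Start: joints at [-57.577, 20.546, 0.682, 0, -70.136, -16.507], TCP at [0.185, -0.649, 0.199] pointing down, gripper open.
Joint ranges: [-176.03, 176.03], [-82.01, 121.73], [-58.28, 71.71], [-173.87, 95.51], [-174.79, -0.11], [-173.66, 173.66]. Speed limits (degrees/s): [136.94, 136.94, 172.46, 180, 180, 180].

## Interface

Orientations are given as [roll, pitch, yaw] about the fixed x, y, z axes, in that order (R = Rz(yaw) Ry(pitch) Rx(roll)).
In Python, from plant import r gives the robot as it stands. The module is installed in compiled form; this text tells all that it offers.
- The arm moves only by the tool send_rows, never from a script. Its argument "motion" is a list of rows, each an object with "travel": the shift along the tool's x, y, z in m, a list of three; "spin": the turn about the tool's z in degrees. In form: [{"travel": [tx, ty, tz], "spin": spin}, ...]. A call has 1 to 5 rows; each row shifts and turns the pose as measured when the row begins, along the tool's axes as they then stand; what a row does not reach is not made up. A row lasts 1/12 s, in which the tool goes at most 41.7 mm and 7.16 degrees, less where a joint would pass 70% of its speed; a pose out of reach is approached as far as the arm can. A call is refused whole if a number of a shift passes 0.0417 or a number of a turn 7.16, either way. A call with a gripper value outside its range is refused whole. "gripper" is the gripper command: -1 is shut, 1 is fully open, values between are in proportion, set as the call begins (left out, the last holds). The fingers move at their own pace and stop on an object; "squeeze" is the grip in N (left out, the last holds). Time passes only in rows, so rows that do not move let the fingers close. It gives the time, the measured TCP pose, the force and the opening at its end, in the units of the state.
- r.get_state(): the state, without advancing time (a new reading comes with each control period).
- r.capture(name): name is "scene" or "side" or "wrist"; returns (picture, depth): 420x560x3 uint8, blue, green, red; 420x560 float32, m along the optical axis (not along the pixel's ray), 0 where there is no reading.
- r.get_calibration(name): a dict with "fov_y" (degrees; the focal length in pixels is half the picture's height over the tangent of half this angle, whatever the lens; pixels are square), "cx", "cy" (the principal point, pixels), "k1" (the pictures are not rectified: a ray, as slopes to the right and down, at radius r is drawn at 1 + k1 r^2 times it, then the intrinsics apply), "origin" and "orientation" of the camera in the world. Camera axes: x right, y down, z forward; pixel columns grow to the right and rows downward; lengths in m; the calibration is good to about 2 mm. A picture is of the moment at which its call begins: read the wrist's pose just before it. get_calibration takes no time and is no camera call; for the wrist camera it gives the pose at the moment of the call.
- r.close_job(): hands the job in, once; it reports no verdict.
Trained networks look in the newest picture that a camera, given by its name, has taken for a name from the list of things; names that differ only in an ending like _2 or _b are one class to them, and where a whole thing is asked for, a point or a joint stands for the part that bears it (a point fixed in the world has none). Each returns a list of dicts, best first, with "conf" (0 to 1); they miss things now and then, are a little off and sometimes report something else, mostly with a low value. They report only what shows in the picture. A call takes as long as a camera call.
- r.boxes_of(camera, target): "at" ([x, y, z] in m, in the coordinates of the camera as it stood for that picture, good to about 4 mm: the middle of the surface that is visible of it).
- r.pinpoint(camera, target): "at" ([x, y, z] in m, in the coordinates of the camera as it stood for that picture, good to about 4 mm: a listed point, or the origin of a listed thing).
The state is a dict: "time_s": time; "joints": joint angles; "qd": joint speeds; "joint_torque": joint torques, N m; "tcp_pos": TCP position; "eef_rot": TCP orientation; "contact_force": force on the tool from outside, world axes, zero at the start; "moment": the same for the moment, N m; "gripper_width": finger opening in m.
Only numpy, scipy, OpenCV 4.12 (cv2) and the standard library are available. Lean on these libraries where they do the work, as an engineer would, in place of code of your own. Each camera call takes 0.05 s, during which the arm holds its last target. There are 200 camera calls.

## Working session

There is one attempt and no reset: what is moved stays moved. The work goes in short steps, Python scripts to look and compute and a tool call to move; the robot and the scene stay as the last step left them, time stands still between calls to the robot, and variables do not carry over. Pictures are saved under pics/ and viewed, about 8 in all and at most 12, crops included, and the job is handed in when it is done.

Besides the shell and the picture viewer there is one more tool, called after "Call:" as name([rows], argument=value, ...), one row to a line, values as JSON. send_rows: Moves the arm, as the interface text tells. Its arguments: {"type":"object","properties":{"motion":{"type":"array"},"gripper":{"type":"number"},"squeeze":{"type":"number"}},"required":["motion"]}

```bash
mkdir -p pics; cat > h.py <<'E'
import numpy as np, cv2
from scipy.spatial.transform import Rotation as R
from plant import r
def T(c):
    return R.from_euler('xyz',c['orientation'],degrees=True).as_matrix(), np.array(c['origin'])
def find(cam,names,f='pinpoint'):
    Rm,o=T(r.get_calibration(cam))
    for n in names:
        for d in getattr(r,f)(cam,n)[:2]:
            print(cam,f,n,round(d['conf'],2),np.round(Rm@np.array(d['at'])+o,4))
E
python3 - <<'E'
from h import *
print(r.get_state())
for c in ['scene','side']:
    p,d=r.capture(c); cv2.imwrite(f'pics/{c}1.png',p); print(r.get_calibration(c))
    np.save(c+'d.npy',d)
    find(c,['vessel','lid','bolt','washer_face','wings','rest','petri','spanner','gasket','wellplate','reagent','tipbox','beaker'])
E
```

```text
{'time_s': 0.0, 'joints': array([-5.75760542e+01,  2.05908507e+01,  6.33997176e-01, -2.14723789e-02,
       -7.01361191e+01, -1.65076036e+01]), 'qd': array([ 0.08965427,  0.00612524, -0.12673429, -0.02058491, -0.02030661,
        0.00245583]), 'joint_torque': array([-7.63051848e-04, -5.82726753e+01,  2.93056512e+01,  6.99719444e+00,
        6.95014576e-03, -1.33099084e-04]), 'tcp_pos': array([ 0.18494547, -0.64860779,  0.19822677]), 'eef_rot': array([ 1.79905123e+02, -7.06677546e-03, -1.64090964e+02]), 'contact_force': array([ 0.74103863, -0.19585093, -0.64948978]), 'moment': array([-0.01181484,  0.04672656, -0.03482283]), 'gripper_width': 0.08748152102178718}
{'fov_y': 46.792477856005014, 'cx': 272.46471600829847, 'cy': 214.66182488882495, 'k1': 0.02900858943483868, 'origin': array([ 1.35238827, -0.0140805 ,  1.0365373 ]), 'orientation': array([-1.37177587e+02, -4.71166786e-02,  9.13395002e+01])}
scene pinpoint vessel 0.88 [0.4553 0.084  0.0019]
scene pinpoint lid 0.87 [0.4579 0.0885 0.0038]
scene pinpoint bolt 0.72 [0.539  0.0622 0.0752]
scene pinpoint washer_face 0.43 [0.5398 0.06
[... 939 characters left out ...]
e pinpoint lid 0.35 [0.659  0.3798 0.003 ]
side pinpoint bolt 0.45 [0.5411 0.0614 0.0792]
side pinpoint washer_face 0.7 [0.5403 0.0624 0.1271]
side pinpoint wings 0.68 [0.5422 0.0628 0.1542]
side pinpoint rest 0.32 [0.6609 0.3802 0.0034]
side pinpoint petri 0.89 [0.5574 0.2385 0.0063]
side pinpoint spanner 0.35 [0.4561 0.4241 0.0068]
side pinpoint gasket 0.74 [0.5418 0.0639 0.0837]
side pinpoint gasket 0.64 [ 0.5819 -0.0611  0.0026]
side pinpoint wellplate 0.63 [ 0.3378 -0.4017  0.0025]
side pinpoint reagent 0.58 [0.4554 0.4226 0.002 ]
side pinpoint tipbox 0.38 [0.5559 0.2388 0.0065]
side pinpoint beaker 0.92 [ 6.606e-01  3.796e-01 -6.000e-04]
side pinpoint beaker 0.65 [0.4555 0.4213 0.0025]
```

View pics/scene1.png

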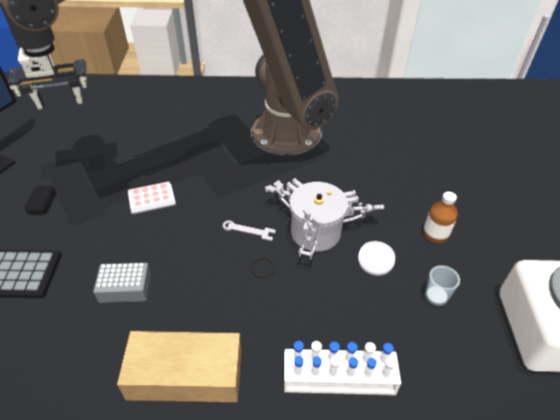

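The scene picture shows the vessel at about (318, 215), with the standing bolt on its near side (about 310, 235) and its rest at (305, 260). The petri dishes are at right (377, 258) and the gasket at left (262, 268). Network positions agree with the given heights, and the bolt azimuth from the vessel is about -15°. Next I move above it.

Call:
send_rows([
  {"travel": [-0.0265,0.029,-0.009],"spin": 0},
  {"travel": [-0.0265,0.029,-0.009],"spin": 0},
  {"travel": [-0.0265,0.029,-0.009],"spin": 0},
  {"travel": [-0.0265,0.029,-0.009],"spin": 0},
  {"travel": [-0.0265,0.029,-0.009],"spin": 0},
])

```text
time_s: 1.82
tcp_pos: [0.2711, -0.4719, 0.2392]
eef_rot: [179.5, -0.3, -164.6]
contact_force: [1.0, 0.1, 0.5]
gripper_width: 0.0874
```

Call:
send_rows([
  {"travel": [-0.0265,0.029,-0.009],"spin": 0},
  {"travel": [-0.0265,0.029,-0.009],"spin": 0},
  {"travel": [-0.0265,0.029,-0.009],"spin": 0},
  {"travel": [-0.0265,0.029,-0.009],"spin": 0},
  {"travel": [-0.0265,0.029,-0.009],"spin": 0},
])

```text
time_s: 2.23
tcp_pos: [0.3618, -0.2901, 0.2875]
eef_rot: [179.6, -0.1, -164.7]
contact_force: [1.5, -1.4, -0.3]
gripper_width: 0.0876
```

Call:
send_rows([
  {"travel": [-0.0265,0.029,0],"spin": 0},
  {"travel": [-0.0265,0.029,0],"spin": 0},
  {"travel": [-0.0265,0.029,0],"spin": 0},
  {"travel": [-0.0265,0.029,0],"spin": 0},
  {"travel": [-0.0265,0.029,0],"spin": 0},
])

```text
time_s: 2.65
tcp_pos: [0.4544, -0.1062, 0.294]
eef_rot: [179.9, 0.5, -164.7]
contact_force: [1.4, -1.1, 0.3]
gripper_width: 0.088
```

```bash
python3 - <<'E'
from h import *
s=r.get_state(); print(s['joints'],s['tcp_pos'],s['eef_rot'])
p,d=r.capture('wrist'); cv2.imwrite('pics/w1.png',p); c=r.get_calibration('wrist'); print(c)
Rm,o=T(c); print(np.round(Rm,2)); 
find('wrist',['vessel','bolt','washer_face','wings','rest'])
E
```

```text
[ 10.9575173   -2.86799706 -15.2782337   -0.1733211  -77.11734066
 -85.62502931] [ 0.45435058 -0.10617582  0.29402219] [ 179.86725064    0.48390222 -164.70601887]
{'fov_y': 63.41397228293191, 'cx': 274.1264742812484, 'cy': 212.17319171280343, 'k1': -0.06559792146097775, 'origin': array([ 0.38376466, -0.12281139,  0.47989797]), 'orientation': array([ 1.63313726e+02, -1.52836569e-01,  1.05479365e+02])}
[[-0.27  0.92  0.28]
 [ 0.96  0.25  0.08]
 [ 0.    0.29 -0.96]]
wrist pinpoint vessel 0.98 [0.4584 0.0891 0.0013]
```

Call:
send_rows([
  {"travel": [-0.025,0.0275,0],"spin": 0},
  {"travel": [-0.025,0.0275,0],"spin": 0},
  {"travel": [-0.025,0.0275,0],"spin": 0},
  {"travel": [-0.025,0.0275,0],"spin": 0},
  {"travel": [-0.025,0.0275,0],"spin": 0},
])

```text
time_s: 3.37
tcp_pos: [0.5378, 0.0492, 0.2972]
eef_rot: [179.9, 0.6, -165.9]
contact_force: [1.1, -0.5, 1.1]
gripper_width: 0.0877
```

Call:
send_rows([
  {"travel": [0,0,0],"spin": 0},
  {"travel": [0,0,0],"spin": 0},
])

```text
time_s: 3.53
tcp_pos: [0.5404, 0.0513, 0.2959]
eef_rot: [179.9, 0.5, -166.0]
contact_force: [-0.7, -1.0, -0.6]
gripper_width: 0.0873
```

```bash
python3 - <<'E'
from h import *
s=r.get_state(); print(s['joints'],s['tcp_pos'],s['eef_rot'],s['contact_force'])
p,d=r.capture('wrist'); cv2.imwrite('pics/w2.png',p); np.save('w2d.npy',d); c=r.get_calibration('wrist'); print(c['origin'],c['orientation'])
find('wrist',['vessel','lid','bolt','washer_face','wings','rest'])
E
```

```text
[ 2.61322400e+01  4.82572701e+00 -7.25417162e+00  2.81926402e-02
 -7.73850436e+01 -1.02089464e+02] [0.54041077 0.05126674 0.29591633] [ 179.91489339    0.52896346 -165.95158856] [-0.66085598 -1.00480453 -0.61038505]
[0.46622412 0.03190439 0.48189682] [ 1.63350660e+02 -5.83522307e-02  1.04074912e+02]
wrist pinpoint vessel 0.67 [0.4567 0.0841 0.0042]
wrist pinpoint lid 0.68 [0.4595 0.0831 0.0035]
wrist pinpoint bolt 0.74 [0.5397 0.0599 0.0726]
wrist pinpoint washer_face 0.66 [0.5436 0.0622 0.1244]
wrist pinpoint wings 0.79 [0.5443 0.0621 0.1496]
```

View pics/w2.png

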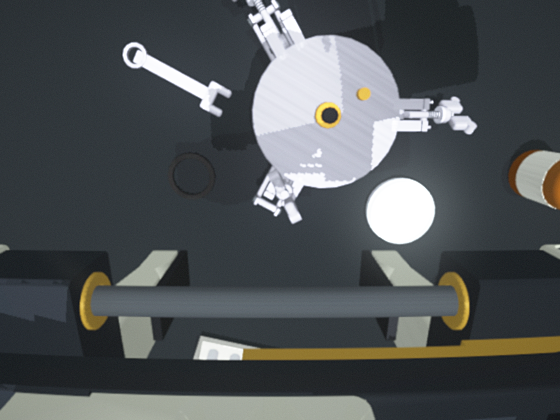

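The wrist picture shows the lid around (325, 110) with its stem at (328, 115). The done-up bolt with its wings is at (278, 195), and the fingers are below it at (150, 270) and (395, 270). Next I get the wing direction from the depth points at wing height.

```bash
cat >> h.py <<'E'
def cloud(cam,d,c=None):
    c=c or r.get_calibration(cam); h,w=d.shape; f=h/2/np.tan(np.radians(c['fov_y']/2))
    v,u=np.mgrid[:h,:w]; uv=np.stack([u,v],-1).reshape(-1,1,2).astype(float)
    K=np.array([[f,0,c['cx']],[0,f,c['cy']],[0,0,1.]])
    x=(uv[:,0]-[c['cx'],c['cy']])/f; s=x.copy()
    for _ in range(8): s=x/(1+c['k1']*(s**2).sum(1,keepdims=True))
    P=np.c_[s,np.ones(len(s))]*d.reshape(-1,1)
    Rm,o=T(c); return (P@Rm.T+o).reshape(h,w,3)
E
python3 - <<'E'
from h import *
d=np.load('w2d.npy'); P=cloud('wrist',d)
cen=np.array([.543,.062])
q=P.reshape(-1,3)[(d>0).ravel()]
q=q[np.hypot(*(q[:,:2]-cen).T)<.04]
hub=q[q[:,2]>.135]
for lo in np.arange(.13,.18,.006):
    k=q[(q[:,2]>=lo)&(q[:,2]<lo+.006)]; print(round(lo,3),len(k), k.mean(0).round(4) if len(k) else '')
k=q[(q[:,2]>.145)&(q[:,2]<.18)]
m=k[:,:2].mean(0); U,S,V=np.linalg.svd(k[:,:2]-m,full_matrices=False)
print(len(k),k.mean(0),k.min(0),k.max(0),'dir',np.degrees(np.arctan2(V[0,1],V[0,0])),S/np.sqrt(len(k)))
t=(k[:,:2]-m)@V[0]; n=(k[:,:2]-m)@V[1]; print(t.min(),t.max(),n.min(),n.max())
# vessel lid centre/stem
a=P.reshape(-1,3)[(d>0).ravel()]; st=a[(a[:,2]>.14)&(np.hypot(a[:,0]-.457,a[:,1]-.085)<.03)]
print('stem',len(st),st.mean(0) if len(st) else '')
img=cv2.imread('pics/w2.png')[140:240,220:340]; img=cv2.resize(img,None,fx=6,fy=6,interpolation=cv2.INTER_CUBIC); cv2.imwrite('pics/w2c.png',img)
E
```

```text
0.13 22 [0.5419 0.0568 0.1312]
0.136 113 [0.5402 0.0634 0.1396]
0.142 24 [0.542  0.0654 0.1447]
0.148 81 [0.5412 0.0626 0.1515]
0.154 28 [0.5441 0.0671 0.1569]
0.16 325 [0.5397 0.0606 0.1646]
0.166 137 [0.5399 0.0605 0.1666]
0.172 0 
0.178 0 
581 [0.54013198 0.06117106 0.16256363] [0.51724455 0.04032259 0.14559018] [0.5642981  0.08263181 0.16824899] dir 40.84146950381576 [0.01669388 0.00295132]
-0.027050154752479315 0.02835296213779086 -0.004639480038911017 0.005480290964512874
stem 230 [0.45625798 0.08319852 0.14973972]
```

View pics/w2c.png

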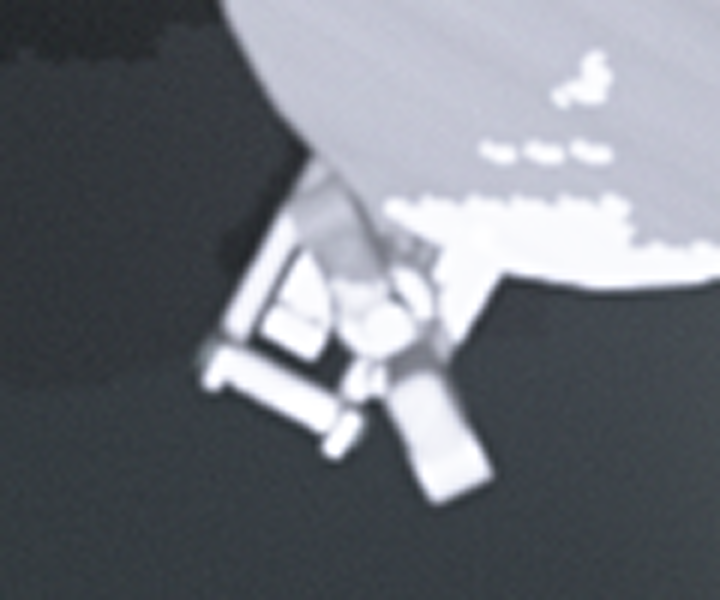

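The crop shows the wings running from (330, 210) to (440, 480), bolt end at (385, 330), rest cheeks at lower left. Depth gives wing direction of 41° in the world, centre about (0.5405, 0.0615), tops about 0.164.

The vessel +x is at -14.7°, so unscrewing about 205–214° leaves the wings across the bolt (flat for pushing), with the washer near 56–57 mm. Next I align yaw to -139° and go lower.

Call:
send_rows([
  {"travel": [-0.0025,0.01,0],"spin": -5.36},
  {"travel": [0,0,0.02],"spin": -5.36},
  {"travel": [0,0,0.02],"spin": -5.36},
  {"travel": [0,0,0.02],"spin": -5.36},
  {"travel": [0,0,0.02],"spin": -5.36},
])

```text
time_s: 4.3
tcp_pos: [0.5432, 0.0594, 0.2213]
eef_rot: [-179.5, 1.3, -138.4]
contact_force: [-0.6, -1.0, 1.1]
gripper_width: 0.088
```

Call:
send_rows([
  {"travel": [0,0,0],"spin": 0},
  {"travel": [0,0,0],"spin": 0},
])

```text
time_s: 4.47
tcp_pos: [0.5408, 0.0578, 0.2182]
eef_rot: [-179.6, 1.0, -138.4]
contact_force: [0.1, -1.0, 0.6]
gripper_width: 0.0879
```

```bash
cat > wing.py <<'E'
from h import *
import sys
n=sys.argv[1]
s=r.get_state(); print(s['joints'].round(1),s['tcp_pos'],s['eef_rot'],s['contact_force'].round(1))
c=r.get_calibration('wrist'); p,d=r.capture('wrist'); cv2.imwrite(f'pics/{n}.png',p)
find('wrist',['washer_face','wings'])
q=cloud('wrist',d,c).reshape(-1,3)[(d>0).ravel()]
k=q[(np.hypot(q[:,0]-.5405,q[:,1]-.0615)<.033)&(q[:,2]>.155)&(q[:,2]<.178)]
rc=cv2.minAreaRect((k[:,:2]*1e3).astype(np.float32)); print(len(k),rc,'z med',np.median(k[:,2]))
E
python3 wing.py w3
```

```text
[ 26.8   6.8 -15.1   0.1 -67.  -75.3] [0.54083434 0.05781564 0.21820662] [-179.63648538    1.02431976 -138.39961091] [ 0.1 -1.   0.6]
wrist pinpoint washer_face 0.95 [0.5444 0.0585 0.1264]
763 ((541.1474609375, 61.72317886352539), (55.20518493652344, 9.969289779663086), 41.013328552246094) z med 0.16459915478842865
```

View pics/w3.png

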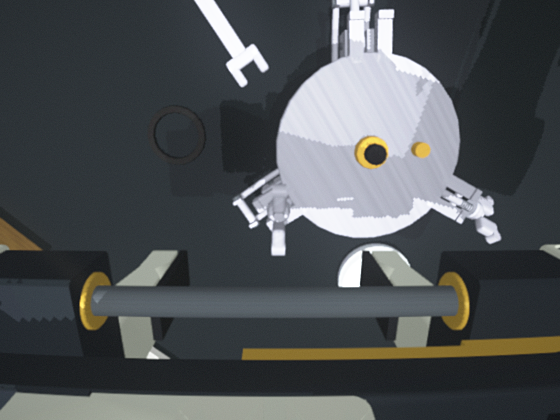

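The picture shows the wings vertical at (278, 235), i.e. along tool x, centred between the open fingers. The measured rectangle of 55×10 mm matches the given ears. Next I go down in two steps.

Call:
send_rows([
  {"travel": [-0.0022,0.0032,0.01],"spin": 0.6},
  {"travel": [0,0,0.015],"spin": 0},
  {"travel": [0,0,0.015],"spin": 0},
  {"travel": [0,0,0],"spin": 0},
  {"travel": [0,0,0],"spin": 0},
])

```text
time_s: 5.03
tcp_pos: [0.5447, 0.0644, 0.1818]
eef_rot: [-179.5, 1.6, -139.5]
contact_force: [0.4, 0.2, 1.1]
gripper_width: 0.088
```

Call:
send_rows([
  {"travel": [0.0057,0.0006,0],"spin": 0},
  {"travel": [0,0,0.015],"spin": 0},
  {"travel": [0,0,0.015],"spin": 0},
])

```text
time_s: 5.28
tcp_pos: [0.5434, 0.0624, 0.1562]
eef_rot: [-179.3, 2.1, -139.6]
contact_force: [-0.4, 0.2, -0.7]
gripper_width: 0.0878
```

```bash
python3 - <<'E'
from h import *
s=r.get_state(); print(s['joints'].round(2),s['qd'].round(2),s['tcp_pos'],s['eef_rot'],s['contact_force'].round(1),s['moment'].round(2))
r.capture('wrist')
s=r.get_state(); print(s['joints'].round(2),s['qd'].round(2),s['tcp_pos'],s['eef_rot'],s['contact_force'].round(1),s['moment'].round(2))
E
```

```text
[ 27.26   9.04 -21.04   0.26 -57.73 -76.97] [ -0.05   7.3  -12.66   0.77  22.78  -0.34] [0.54335762 0.06242192 0.15621336] [-179.28509226    2.08330054 -139.56268331] [-0.4  0.2 -0.7] [-0.02  0.17 -0.01]
[ 27.26   9.17 -21.24   0.21 -57.59 -76.97] [-0.04 -0.09  0.8  -0.43 -4.26  0.19] [0.54197023 0.06205449 0.15344891] [-179.37496887    1.9071347  -139.59643854] [-1.8 -1.1 -2.5] [-0.13  0.38  0.01]
```

Call:
send_rows([
  {"travel": [0,0,-0.013],"spin": 0},
  {"travel": [0,0,-0.013],"spin": 0},
  {"travel": [0,0,-0.013],"spin": 0},
  {"travel": [0,0,-0.013],"spin": 0},
  {"travel": [0,0,-0.013],"spin": 0},
])

```text
time_s: 5.75
tcp_pos: [0.5371, 0.0597, 0.2211]
eef_rot: [-179.5, 1.6, -139.7]
contact_force: [0.3, 0.3, -0.6]
gripper_width: 0.088
```

```bash
cat > st.py <<'E'
from h import *
r.capture('wrist'); r.capture('wrist')
s=r.get_state(); print(s['joints'][5].round(1),s['tcp_pos'].round(4),s['eef_rot'].round(2),s['contact_force'].round(1),s['moment'].round(2),s['gripper_width'].round(4),round(s['time_s'],2))
E
python3 st.py
```

```text
Traceback (most recent call last):
  File "st.py", line 3, in <module>
    s=r.get_state(); print(s['joints'][5].round(1),s['tcp_pos'].round(4),s['eef_rot'].round(2),s['contact_force'].round(1),s['moment'].round(2),s['gripper_width'].round(4),round(s['time_s'],2))
                                                                                                                                                ^^^^^^^^^^^^^^^^^^^^^^^^
AttributeError: 'float' object has no attribute 'round'
```

Call:
send_rows([
  {"travel": [0,0,-0.035],"spin": 0},
  {"travel": [0,0,-0.035],"spin": 0},
  {"travel": [0,0,-0.035],"spin": 0},
  {"travel": [0,0,-0.035],"spin": 0},
])

```text
time_s: 6.18
tcp_pos: [0.5289, 0.0568, 0.362]
eef_rot: [-179.7, 1.2, -139.9]
contact_force: [0.5, 1.4, -0.1]
gripper_width: 0.0877
```

```bash
sed -i "s/s\['gripper_width'\].round(4)/round(s['gripper_width'],4)/" st.py; python3 st.py
```

```text
-77.2 [0.5317 0.0571 0.3672] [-179.43    1.7  -139.84] [ 0.4  1.1 -0.7] [-0.02  0.09 -0.05] 0.0876 6.28
```

Call:
send_rows([
  {"travel": [0,0,0.04],"spin": 0},
])

```text
time_s: 6.37
tcp_pos: [0.5364, 0.0581, 0.3353]
eef_rot: [-179.1, 2.4, -139.8]
contact_force: [1.8, 0.1, -0.2]
gripper_width: 0.0881
```

```bash
python3 st.py
```

```text
-77.2 [0.5304 0.0573 0.3237] [-179.62    1.43 -139.88] [ 0.  -0.2 -1.1] [ 0.04  0.31 -0.02] 0.0875 6.47
```

Call:
send_rows([
  {"travel": [0,0,-0.04],"spin": 0},
  {"travel": [0,0,0],"spin": 0},
  {"travel": [0,0,-0.04],"spin": 0},
  {"travel": [0,0,0],"spin": 0},
])

```text
time_s: 6.8
tcp_pos: [0.5241, 0.0536, 0.3998]
eef_rot: [-179.7, 0.7, -139.9]
contact_force: [0.1, -0.4, 3.4]
gripper_width: 0.0878
```

```bash
python3 st.py
```

```text
-77.2 [0.5223 0.0546 0.3936] [ 179.99    0.34 -139.92] [-0.5  0.2 -1.2] [-0.02  0.02 -0.03] 0.0876 6.9
```

Call:
send_rows([
  {"travel": [-0.019,-0.0067,0.035],"spin": 0},
])

```text
time_s: 6.98
tcp_pos: [0.5428, 0.0612, 0.3668]
eef_rot: [-179.7, 1.0, -139.9]
contact_force: [1.3, -0.2, 2.0]
gripper_width: 0.0879
```

```bash
python3 st.py
```

```text
-77.0 [0.5408 0.0624 0.3544] [ 1.7981e+02  3.0000e-02 -1.3993e+02] [-0.7 -0.7 -1.8] [ 0.02  0.14 -0.01] 0.0879 7.08
```

Call:
send_rows([
  {"travel": [0,0,0.04],"spin": 0},
])

```text
time_s: 7.17
tcp_pos: [0.5441, 0.0626, 0.323]
eef_rot: [-179.9, 0.5, -139.9]
contact_force: [3.1, 1.1, 2.0]
gripper_width: 0.0875
```

```bash
python3 st.py
```

```text
-77.0 [0.5377 0.062  0.3121] [ 179.56   -0.47 -139.95] [ 0.6  0.2 -0.3] [-0.03  0.1   0.05] 0.0874 7.27
```

Call:
send_rows([
  {"travel": [0,0,0.04],"spin": 0},
])

```text
time_s: 7.35
tcp_pos: [0.5413, 0.0621, 0.2826]
eef_rot: [179.9, 0.0, -139.9]
contact_force: [2.8, 0.6, 2.8]
gripper_width: 0.0877
```

```bash
python3 st.py
```

```text
-77.0 [0.535  0.0615 0.2724] [ 179.37   -0.87 -139.98] [-1.2  0.7  0.1] [-0.01  0.08  0.01] 0.0879 7.45
```

Call:
send_rows([
  {"travel": [0,0,0.04],"spin": 0},
])

```text
time_s: 7.53
tcp_pos: [0.5392, 0.062, 0.2424]
eef_rot: [179.8, -0.3, -139.9]
contact_force: [3.3, 0.6, 2.2]
gripper_width: 0.0875
```

```bash
python3 st.py; python3 wing.py w4
```

```text
-77.0 [0.5322 0.0611 0.2321] [ 179.22   -1.19 -140.  ] [-0.5  0.1 -0.2] [-0.01  0.05 -0.07] 0.0872 7.63
[ 27.1   7.2 -12.6  -0.5 -71.6 -77. ] [0.53224811 0.0610796  0.23212647] [ 179.21916418   -1.18820501 -140.00236295] [-0.5  0.1 -0.2]
wrist pinpoint washer_face 0.55 [0.5449 0.0621 0.127 ]
wrist pinpoint wings 0.83 [0.5422 0.0637 0.1543]
676 ((541.3239135742188, 61.73900604248047), (55.29859924316406, 9.824654579162598), 41.02507019042969) z med 0.16464074320681255
```

Call:
send_rows([
  {"travel": [-0.0077,-0.0056,0.025],"spin": -1},
  {"travel": [0,0,0.025],"spin": 0},
])

```text
time_s: 7.95
tcp_pos: [0.5519, 0.0641, 0.1984]
eef_rot: [179.9, 0.2, -138.8]
contact_force: [0.3, -0.1, -0.3]
gripper_width: 0.0875
```

```bash
python3 st.py
```

```text
-75.6 [0.5487 0.0632 0.1952] [ 1.7976e+02 -1.7000e-01 -1.3891e+02] [ 0.   0.4 -0.8] [-0.    0.11 -0.01] 0.0873 8.05
```

Call:
send_rows([
  {"travel": [0.0066,0.0038,0.015],"spin": 0},
])

```text
time_s: 8.13
tcp_pos: [0.5445, 0.0624, 0.1848]
eef_rot: [180.0, 0.1, -138.9]
contact_force: [0.6, 0.1, 1.1]
gripper_width: 0.0878
```

```bash
python3 st.py
```

```text
-75.8 [0.5407 0.0617 0.1814] [ 179.75   -0.18 -138.92] [-0.3 -0.4 -0.9] [ 0.01  0.03 -0.09] 0.0873 8.23
```

Call:
send_rows([
  {"travel": [-0.0003,-0.0003,0.02],"spin": 0},
])

```text
time_s: 8.32
tcp_pos: [0.5442, 0.0624, 0.1669]
eef_rot: [180.0, 0.2, -138.9]
contact_force: [0.8, -0.2, 0.7]
gripper_width: 0.0878
```

```bash
python3 st.py
```

```text
-75.8 [0.5407 0.0617 0.1618] [ 179.72   -0.24 -138.93] [-0.1 -0.7  0.3] [-0.01  0.09 -0.01] 0.0873 8.42
```

Call:
send_rows([
  {"travel": [0,0,0.018],"spin": 0},
])

```text
time_s: 8.5
tcp_pos: [0.5434, 0.0623, 0.1484]
eef_rot: [179.9, 0.1, -138.9]
contact_force: [1.0, 1.9, -0.8]
gripper_width: 0.0877
```

```bash
python3 st.py
```

```text
-75.8 [0.5401 0.0616 0.1439] [ 179.68   -0.34 -138.94] [-0.7 -0.1  0.5] [-0.    0.09 -0.05] 0.0875 8.6
```

Call:
send_rows([
  {"travel": [-0.0009,-0.0007,0.001],"spin": 0},
], gripper=-0.7, squeeze=4)

```text
time_s: 8.68
tcp_pos: [0.5417, 0.0616, 0.1444]
eef_rot: [179.7, -0.3, -138.9]
contact_force: [0.4, 0.2, 0.3]
gripper_width: 0.0849
```

```bash
python3 st.py; python3 st.py;python3 st.py; python3 st.py
```

```text
-75.7 [0.5422 0.0618 0.1443] [ 179.72   -0.27 -138.92] [0.1 0.3 0.3] [0.03 0.   0.03] 0.0781 8.78
-75.7 [0.5419 0.0618 0.144 ] [ 179.71   -0.27 -138.93] [-0.9 -0.4  0.4] [ 0.01 -0.01 -0.01] 0.0705 8.88
-75.7 [0.5416 0.0617 0.1436] [ 179.7    -0.29 -138.94] [-0.5  0.2  0.5] [ 0.06 -0.02 -0.03] 0.0626 8.98
-75.7 [0.5414 0.0617 0.1433] [ 179.69   -0.31 -138.93] [-0.8 -0.6 -0.1] [0.01 0.   0.03] 0.0543 9.08
```

```bash
python3 st.py >/dev/null; python3 st.py>/dev/null; python3 st.py
```

```text
-75.7 [0.5412 0.0616 0.1429] [ 179.68   -0.34 -138.93] [ 0.6 -0.8  1.1] [ 0.06 -0.03  0.01] 0.031 9.38
```

Call:
send_rows([
  {"travel": [0,0,0],"spin": 0},
], gripper=-1, squeeze=4)

```text
time_s: 9.47
tcp_pos: [0.5412, 0.0616, 0.1428]
eef_rot: [179.7, -0.3, -138.9]
contact_force: [-0.3, -0.0, 0.1]
gripper_width: 0.0241
```

```bash
python3 st.py; python3 st.py; python3 st.py
```

```text
-75.7 [0.5412 0.0616 0.1429] [ 179.68   -0.34 -138.93] [ 0.2 -0.1  0.3] [ 0.02  0.04 -0.02] 0.0158 9.57
-75.7 [0.5412 0.0616 0.1428] [ 179.68   -0.34 -138.93] [ 0.6  0.1 -0.3] [ 0.04  0.02 -0.  ] 0.0078 9.67
-75.7 [0.5412 0.0616 0.1428] [ 179.68   -0.34 -138.94] [ 0.1 -0.3 -0.1] [-0.01  0.03 -0.02] 0.0021 9.77
```

```bash
python3 - <<'E'
from h import *
p,d=r.capture('wrist'); q,_=r.capture('scene'); 
a=cv2.resize(p[150:350,180:380],(560,560),interpolation=cv2.INTER_CUBIC)
print(r.get_state()['gripper_width'])
b=q[140:290,200:400]; cv2.imwrite('pics/x1.png',np.hstack([cv2.resize(p,(400,300)),cv2.resize(b,(400,300),interpolation=cv2.INTER_CUBIC)]))
find('scene',['wings','bolt','washer_face'])
E
```

```text
0.0007006047585083183
scene pinpoint wings 0.64 [0.5389 0.0628 0.149 ]
scene pinpoint wings 0.62 [ 0.4538  0.4192 -0.0005]
scene pinpoint bolt 0.62 [0.5361 0.0647 0.0725]
scene pinpoint washer_face 0.47 [0.5378 0.0638 0.1326]
```

View pics/x1.png

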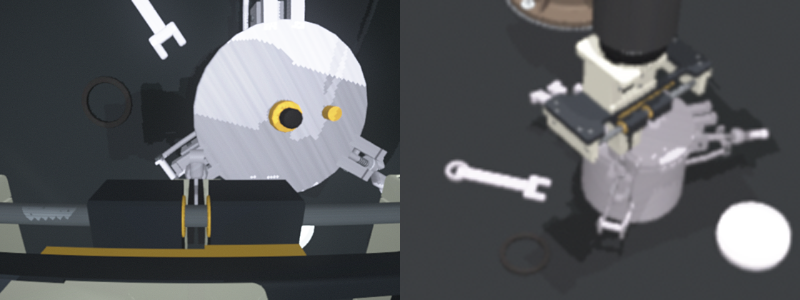

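```bash
python3 - <<'E'
from h import *
c=r.get_calibration('wrist'); Rm,o=T(c); p,d=r.capture('wrist'); f=210/np.tan(np.radians(c['fov_y']/2))
s=r.get_state(); print(s['tcp_pos'],s['gripper_width'],c['origin'],c['orientation'])
def proj(P):
    q=Rm.T@(np.array(P)-o); x=q[:2]/q[2]; x=x*(1+c['k1']*(x@x)); return (x*f+[c['cx'],c['cy']]).round(1)
t=s['tcp_pos']; Rt=R.from_euler('xyz',s['eef_rot'],degrees=True).as_matrix()
for k in (0,-.019,-.04): print('tcp',k,proj(t+Rt@[0,0,k]))
for z in (.151,.164): print('bolt axis',z,proj([.5412,.0617,z]))
P=cloud('wrist',d,c)
for v in range(225,275,4): print(v,[(np.round(P[v,u],3)*1000).astype(int).tolist() for u in (262,270,276,282,290)])
a=cv2.resize(p[200:290,220:340],None,fx=6,fy=6,interpolation=cv2.INTER_CUBIC); cv2.imwrite('pics/x2.png',a)
E
```

```text
[0.54122791 0.06158373 0.14284459] 0.0006280308604246959 [0.48645383 0.01197422 0.33019759] [164.22423108  -0.30954907 131.11569146]
tcp 0 [274.7 246.4]
tcp -0.019 [274.8 259.6]
tcp -0.04 [274.8 277.6]
bolt axis 0.151 [275.  251.7]
bolt axis 0.164 [275.2 261.1]
225 [[541, 51, 126], [527, 46, 165], [525, 48, 165], [523, 51, 166], [529, 64, 125]]
229 [[543, 52, 126], [529, 48, 165], [527, 50, 165], [525, 52, 166], [539, 75, 90]]
233 [[542, 52, 135], [531, 49, 165], [529, 51, 165], [527, 54, 164], [535, 70, 118]]
237 [[543, 53, 138], [533, 51, 164], [531, 53, 165], [529, 56, 163], [534, 68, 130]]
241 [[545, 54, 140], [534, 52, 165], [532, 54, 164], [530, 56, 165], [535, 68, 136]]
245 [[547, 56, 139], [536, 53, 165], [534, 56, 164], [532, 58, 165], [536, 69, 138]]
249 [[549, 58, 139], [538, 55, 163], [536, 57, 164], [538, 64, 148], [541, 75, 125]]
253 [[537, 50, 178], [536, 54, 174], [534, 56, 176], [532, 58, 176], [511, 39, 243]]
257 [[537, 50, 184], [536, 54, 180], [534, 56, 179], [532, 58, 180], [510, 39, 247]]
261 [[537, 50, 188], [536, 54, 185], [534, 56, 185], [532, 58, 184], [511, 39, 249]]
265 [[537, 50, 192], [536, 54, 189], [534, 56, 188], [532, 58, 190], [511, 40, 249]]
269 [[539, 51, 192], [536, 54, 192], [534, 56, 193], [532, 58, 193], [512, 40, 250]]
273 [[540, 53, 192], [536, 54, 197], [534, 56, 197], [533, 58, 196], [513, 41, 250]]
```

View pics/x2.png

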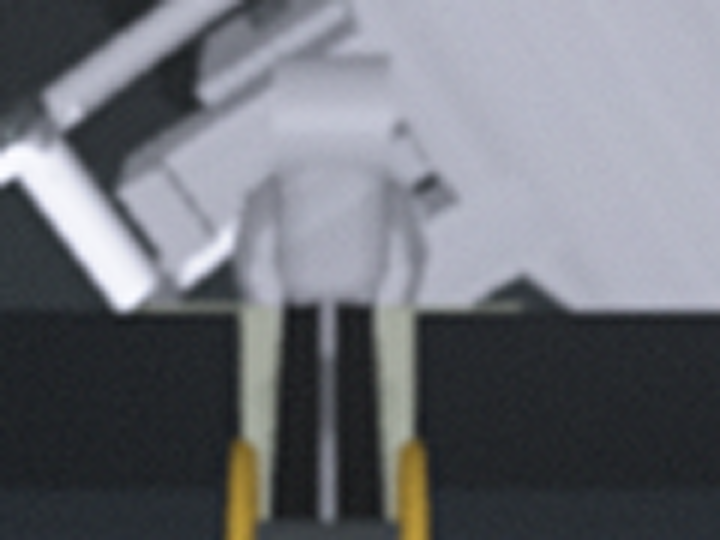

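```bash
python3 - <<'E'
from h import *
d=np.load('w2d.npy'); c=dict(r.get_calibration('wrist')); c2=dict(c)
c2['origin']=np.array([0.46622412,0.03190439,0.48189682]); c2['orientation']=np.array([1.63350660e+02,-5.83522307e-02,1.04074912e+02])
def rep(d,c,t,e,us):
    Rt=R.from_euler('xyz',e,degrees=True).as_matrix(); P=(cloud('wrist',d,c)-t)@Rt
    for u in us:
        print('u',u,[(v,(P[v,u]*1000).round().astype(int).tolist()) for v in range(236,300,6)])
    m=(P[...,2]<.012)&(P[...,2]>-.1)&(d>0); print('max tool z of gripper pts', P[m][:,2].max()*1e3, np.argwhere(m)[0])
rep(d,c2,np.array([0.54041077,0.05126674,0.29591633]),[179.91489339,.52896346,-165.95158856],(130,160,180,360,372,395))
p,d=r.capture('wrist'); s=r.get_state(); rep(d,c,s['tcp_pos'],s['eef_rot'],(230,262,268,280,288,320))
for k in ('wings','bolt'):
    print(r.pinpoint('wrist',k)[:1])
print(s['gripper_width'],s['tcp_pos'])
E
```

```text
u 130 [(236, [-103, -221, 296]), (242, [-112, -222, 295]), (248, [-122, -222, 294]), (254, [-133, -225, 297]), (260, [-143, -226, 297]), (266, [-153, -227, 296]), (272, [-163, -229, 297]), (278, [11, -60, -62]), (284, [11, -58, -67]), (290, [32, -38, -109]), (296, [31, -37, -112])]
u 160 [(236, [-102, -174, 296]), (242, [-112, -175, 296]), (248, [-122, -176, 297]), (254, [11, -55, -38]), (260, [11, -53, -44]), (266, [11, -51, -50]), (272, [9, -51, -52]), (278, [5, -51, -51]), (284, [9, -47, -64]), (290, [32, -30, -110]), (296, [31, -30, -111])]
u 180 [(236, [-102, -143, 296]), (242, [-112, -144, 295]), (248, [-122, -145, 296]), (254, [10, -46, -34]), (260, [10, -44, -42]), (266, [7, -45, -41]), (272, [4, -45, -42]), (278, [2, -45, -44]), (284, [-1, -44, -45]), (290, [31, -25, -109]), (296, [31, -24, -111])]
u 360 [(236, [-102, 129, 295]), (242, [-112, 130, 297]), (248, [-122, 131, 297]), (254, [-132, 132, 297]), (260, [-142, 133, 297]), (266, [0, 43, -28]), (272, [-2, 43, -30]), (278, [-5, 43, -30]), (284, [-8, 43, -32]), (290, [32, 21, -110]), (296, [31, 21, -110])]
u 372 [(236, [-1
[... 1543 characters left out ...]
10])]
u 288 [(236, [4, 8, 6]), (242, [1, 8, 5]), (248, [-3, 8, 4]), (254, [11, 6, -38]), (260, [11, 6, -44]), (266, [11, 6, -50]), (272, [8, 6, -49]), (278, [35, 3, -109]), (284, [35, 3, -112]), (290, [34, 3, -113]), (296, [33, 3, -115])]
u 320 [(236, [0, 29, 17]), (242, [-4, 29, 17]), (248, [-8, 29, 16]), (254, [39, 12, -102]), (260, [39, 12, -105]), (266, [38, 11, -108]), (272, [39, 10, -114]), (278, [39, 10, -116]), (284, [38, 10, -117]), (290, [37, 10, -119]), (296, [35, 10, -118])]
max tool z of gripper pts 11.99334872740293 [141 394]
[{'at': [0.003, 0.0222, 0.1953], 'conf': 0.85}]
[{'at': [0.0001, 0.0007, 0.2675], 'conf': 0.71}]
0.00021245119946723803 [0.54122802 0.06157157 0.14285857]
```

The crop shows the shut fingers ending at row ~250, above the wings. Depth puts the finger tips about 28–30 mm behind the reported TCP, and the body is off by the same amount. So the reported TCP is about 30 mm lower than the real tips, which agrees with the empty close. I reopen halfway and go down about 30 mm more, watching the force.

Call:
send_rows([
  {"travel": [0,0,0],"spin": 0},
], gripper=0)

```text
time_s: 10.3
tcp_pos: [0.5412, 0.0616, 0.1429]
eef_rot: [179.7, -0.3, -138.9]
contact_force: [-0.3, 0.2, 0.6]
gripper_width: 0.0033
```

```bash
for i in 1 2 3 4 5; do python3 st.py|tail -1 >o; done; cat o
```

```text
-75.7 [0.5412 0.0616 0.1428] [ 179.68   -0.34 -138.94] [-0.2 -0.1 -0.4] [-0.01  0.02 -0.03] 0.0409 10.8
```

Call:
send_rows([
  {"travel": [0,0,0.012],"spin": 0},
])

```text
time_s: 10.88
tcp_pos: [0.5427, 0.062, 0.1328]
eef_rot: [179.8, -0.1, -138.9]
contact_force: [0.3, 0.5, -0.4]
gripper_width: 0.0427
```

```bash
python3 st.py
```

```text
-75.7 [0.5401 0.0613 0.1295] [ 179.62   -0.46 -138.96] [-0.  -0.4 -0.6] [ 0.02  0.08 -0.03] 0.0433 10.98
```

Call:
send_rows([
  {"travel": [0,0,0.01],"spin": 0},
])

```text
time_s: 11.07
tcp_pos: [0.5412, 0.0616, 0.121]
eef_rot: [179.7, -0.3, -138.9]
contact_force: [0.2, 0.2, 0.8]
gripper_width: 0.0436
```

```bash
python3 st.py
```

```text
-75.7 [0.539  0.0611 0.1181] [ 179.55   -0.58 -138.98] [-0.8 -0.4 -0.9] [-0.03  0.12  0.07] 0.044 11.17
```

Call:
send_rows([
  {"travel": [-0.0021,-0.001,0.003],"spin": 0},
])

```text
time_s: 11.25
tcp_pos: [0.5412, 0.0616, 0.1153]
eef_rot: [179.6, -0.6, -139.0]
contact_force: [0.4, 0.2, 0.0]
gripper_width: 0.0442
```

```bash
python3 st.py; python3 st.py
```

```text
-75.7 [0.5411 0.0616 0.1145] [ 179.54   -0.63 -138.98] [-0.3  0.1  0.5] [ 0.01  0.04 -0.  ] 0.0439 11.35
-75.7 [0.5413 0.0617 0.115 ] [ 179.56   -0.59 -138.98] [0.9 0.7 0.5] [ 0.01 -0.02 -0.04] 0.0439 11.45
```

Call:
send_rows([
  {"travel": [0,0,0],"spin": 0},
], gripper=-1, squeeze=4)

```text
time_s: 11.53
tcp_pos: [0.5415, 0.0617, 0.1152]
eef_rot: [179.6, -0.6, -139.0]
contact_force: [-0.1, 0.3, -0.2]
gripper_width: 0.0408
```

```bash
for i in 1 2 3 4 5; do python3 st.py; done
```

```text
-75.7 [0.5415 0.0618 0.1153] [ 179.56   -0.57 -138.98] [-0.2 -0.1  0.6] [ 0.03 -0.02  0.01] 0.0341 11.63
-75.7 [0.5414 0.0617 0.1152] [ 179.56   -0.57 -138.98] [ 0.7 -0.6  0.2] [0.01 0.01 0.  ] 0.0265 11.73
-75.7 [0.5414 0.0617 0.1152] [ 179.56   -0.58 -138.98] [-0.9  0.2 -0. ] [0.01 0.03 0.03] 0.0187 11.83
-75.7 [0.5413 0.0617 0.1151] [ 179.56   -0.58 -138.98] [-0.7  0.1  0.5] [ 0.21  0.08 -0.01] 0.0103 11.93
-75.7 [0.5412 0.0618 0.1151] [ 179.54   -0.59 -138.98] [-0.7  0.9  1.3] [ 0.4   0.31 -0.01] 0.0101 12.03
```

Gripped: opening 10.1 mm, the wing thickness. I firm up the grip and check forces.

Call:
send_rows([
  {"travel": [0,0,0],"spin": 0},
], squeeze=45)

```text
time_s: 12.12
tcp_pos: [0.5412, 0.0619, 0.1152]
eef_rot: [179.5, -0.6, -139.0]
contact_force: [-0.1, 0.2, 0.2]
gripper_width: 0.0094
```

```bash
python3 st.py; python3 st.py
```

```text
-75.7 [0.5412 0.0619 0.1151] [ 179.54   -0.58 -138.98] [-0.4  0.8  1.4] [ 0.25  0.21 -0.05] 0.0091 12.22
-75.7 [0.5412 0.0619 0.1151] [ 179.54   -0.59 -138.98] [-0.7  1.1  1. ] [ 0.37  0.19 -0.02] 0.0094 12.32
```

Call:
send_rows([
  {"travel": [0,0,-0.0001],"spin": -5},
  {"travel": [0,0,-0.0001],"spin": -5},
])

```text
time_s: 12.48
tcp_pos: [0.5412, 0.0619, 0.1154]
eef_rot: [179.4, -0.5, -128.9]
contact_force: [-2.0, 1.1, 1.0]
gripper_width: 0.0095
```

```bash
python3 st.py
```

```text
-65.7 [0.5412 0.0619 0.1154] [ 179.45   -0.49 -128.97] [-2.5  0.6  0.8] [ 0.27  0.29 -0.01] 0.0091 12.58
```

Call:
send_rows([
  {"travel": [0,0,-0.0002],"spin": -7},
  {"travel": [0,0,-0.0002],"spin": -7},
  {"travel": [0,0,-0.0002],"spin": -7},
  {"travel": [0,0,-0.0002],"spin": -7},
  {"travel": [0,0,-0.0002],"spin": -7},
])

```text
time_s: 13.0
tcp_pos: [0.5411, 0.0618, 0.1163]
eef_rot: [179.3, -0.1, -93.8]
contact_force: [-0.2, 0.7, 0.5]
gripper_width: 0.0094
```

```bash
python3 st.py
```

```text
-30.6 [0.5411 0.0618 0.1164] [ 1.7926e+02 -7.0000e-02 -9.3950e+01] [-0.7  0.1  1.1] [0.2  0.3  0.02] 0.0092 13.1
```

Call:
send_rows([
  {"travel": [0,0,-0.0002],"spin": -7},
  {"travel": [0,0,-0.0002],"spin": -7},
  {"travel": [0,0,-0.0002],"spin": -7},
  {"travel": [0,0,-0.0002],"spin": -7},
  {"travel": [0,0,-0.0002],"spin": -7},
])

```text
time_s: 13.52
tcp_pos: [0.5412, 0.0618, 0.1173]
eef_rot: [179.4, 0.4, -59.9]
contact_force: [-0.9, 0.6, -0.1]
gripper_width: 0.0095
```

Call:
send_rows([
  {"travel": [0,0,-0.0002],"spin": -7},
  {"travel": [0,0,-0.0002],"spin": -7},
  {"travel": [0,0,-0.0002],"spin": -7},
  {"travel": [0,0,-0.0002],"spin": -7},
  {"travel": [0,0,-0.0002],"spin": -7},
])

```text
time_s: 13.93
tcp_pos: [0.5413, 0.0618, 0.1183]
eef_rot: [179.7, 0.7, -25.3]
contact_force: [-1.4, 0.8, -0.6]
gripper_width: 0.0094
```

```bash
python3 st.py
```

```text
37.9 [0.5413 0.0618 0.1183] [179.69   0.65 -25.45] [-0.7  0.9  0.3] [0.11 0.18 0.01] 0.0091 14.03
```

Call:
send_rows([
  {"travel": [0,0,-0.0002],"spin": -7},
  {"travel": [0,0,-0.0002],"spin": -7},
  {"travel": [0,0,-0.0002],"spin": -7},
  {"travel": [0,0,-0.0002],"spin": -7},
  {"travel": [0,0,-0.0002],"spin": -7},
])

```text
time_s: 14.45
tcp_pos: [0.5414, 0.0619, 0.1192]
eef_rot: [-179.9, 0.7, 7.9]
contact_force: [0.0, 0.1, 0.5]
gripper_width: 0.0095
```

Call:
send_rows([
  {"travel": [0,0,-0.0002],"spin": -7},
  {"travel": [0,0,-0.0002],"spin": -7},
  {"travel": [0,0,-0.0002],"spin": -7},
  {"travel": [0,0,-0.0002],"spin": -7},
  {"travel": [0,0,-0.0002],"spin": -7},
])

```text
time_s: 14.87
tcp_pos: [0.5415, 0.062, 0.1201]
eef_rot: [-179.5, 0.5, 41.8]
contact_force: [-0.5, 0.1, 0.4]
gripper_width: 0.0093
```

```bash
python3 - <<'E'
from h import *
import os
for cam in ('wrist','scene','side'):
    c=r.get_calibration(cam); p,d=r.capture(cam)
    find(cam,['wings','washer_face'])
    if cam=='wrist':
        q=cloud(cam,d,c).reshape(-1,3)[(d>0).ravel()]; s=r.get_state(); print(s['tcp_pos'],s['eef_rot'],s['joints'][5],s['contact_force'],s['gripper_width'])
        Rt=R.from_euler('xyz',s['eef_rot'],degrees=True).as_matrix(); L=(q-s['tcp_pos'])@Rt
        k=q[(abs(L[:,1])<.005)&(abs(L[:,0])<.028)&(L[:,0]>.012)&(q[:,2]>.155)&(q[:,2]<.18)]
        print('wing top',len(k),np.percentile(k[:,2],[10,50,90]) if len(k) else '')
        l=q[(np.hypot(q[:,0]-.4563,q[:,1]-.0832)<.065)&(q[:,2]>.115)&(q[:,2]<.135)]; print('lid top',len(l),np.median(l[:,2]))
E
```

```text
wrist pinpoint wings 0.91 [0.545  0.0619 0.1552]
wrist pinpoint washer_face 0.71 [0.5422 0.0617 0.1264]
[0.5414859  0.06196309 0.12014926] [-179.5009907     0.47687209   41.52977306] 104.92341334019684 [-0.7030646  -0.12893759 -0.00877824] 0.009415250071227798
wing top 788 [0.16752381 0.1698184  0.17092925]
lid top 5861 0.12593910499028357
scene pinpoint wings 0.58 [0.5364 0.0616 0.1521]
scene pinpoint washer_face 0.65 [0.5412 0.0633 0.1347]
scene pinpoint washer_face 0.49 [ 0.3346 -0.3986  0.0027]
```

Turned 180.5°, risen 5.0 mm. Against the lid, the washer reads about 56.4 mm (hard bounds 55.0–56.6). Another 33° puts the wings square across the bolt, at most 57.5 mm.

Call:
send_rows([
  {"travel": [0,0,-0.0002],"spin": -6.6},
  {"travel": [0,0,-0.0002],"spin": -6.6},
  {"travel": [0,0,-0.0002],"spin": -6.6},
  {"travel": [0,0,-0.0002],"spin": -6.6},
  {"travel": [0,0,-0.0002],"spin": -6.6},
])

```text
time_s: 15.73
tcp_pos: [0.5415, 0.062, 0.1211]
eef_rot: [-179.3, 0.1, 75.4]
contact_force: [-0.8, 0.4, 0.5]
gripper_width: 0.0098
```

```bash
python3 st.py
```

```text
138.6 [0.5415 0.062  0.1211] [-1.7931e+02  1.0000e-01  7.5210e+01] [-1.2  0.6  0.1] [ 0.12  0.19 -0.01] 0.0092 15.83
```

Yaw 75.2° now puts the jaw axis along vessel +x, with tool +y outward. Rise is 6.0 mm, so the washer is at about 57 mm. I open the fingers; the inner one will then push the wings outward.

Call:
send_rows([
  {"travel": [0,0,0],"spin": 0},
], gripper=1)

```text
time_s: 15.92
tcp_pos: [0.5414, 0.0619, 0.121]
eef_rot: [-179.3, 0.1, 74.9]
contact_force: [0.6, -0.2, 0.1]
gripper_width: 0.0125
```

```bash
for i in 1 2 3 4 5 6 7 8; do python3 st.py >o; done; cat o; python3 st.py
```

```text
138.6 [0.5415 0.062  0.1211] [-1.7931e+02  1.0000e-01  7.5200e+01] [-0.3  0.4  0. ] [-0.12 -0.   -0.01] 0.0743 16.72
138.6 [0.5415 0.062  0.1211] [-1.7931e+02  1.0000e-01  7.5200e+01] [-0.3  0.4 -0.3] [-0.14 -0.01  0.01] 0.0822 16.82
```

Call:
send_rows([
  {"travel": [0,0.015,0],"spin": 0},
  {"travel": [0,0.015,0],"spin": 0},
])

```text
time_s: 16.98
tcp_pos: [0.5692, 0.0547, 0.1213]
eef_rot: [-179.3, 0.1, 75.3]
contact_force: [-0.0, -0.3, -0.1]
gripper_width: 0.0872
```

```bash
python3 st.py
```

```text
140.7 [0.5705 0.0543 0.1208] [-1.7931e+02  9.0000e-02  7.5210e+01] [-0.9 -0.  -0.9] [-0.2   0.08 -0.01] 0.0875 17.08
```

Call:
send_rows([
  {"travel": [0,0.006,0],"spin": 0},
  {"travel": [0,0.006,0],"spin": 0},
])

```text
time_s: 17.25
tcp_pos: [0.5811, 0.0511, 0.1204]
eef_rot: [-179.2, 0.1, 75.2]
contact_force: [-3.8, 1.9, 3.0]
gripper_width: 0.0877
```

```bash
python3 st.py
```

```text
141.5 [0.5816 0.051  0.1203] [-1.7923e+02  1.1000e-01  7.5160e+01] [ 0.4 -0.  -0.6] [-0.17  0.04  0.03] 0.0875 17.35
```

Call:
send_rows([
  {"travel": [0,0.006,0],"spin": 0},
  {"travel": [0,0.006,0],"spin": 0},
  {"travel": [0,0.006,0],"spin": 0},
  {"travel": [0,0.006,0.0005],"spin": 0},
])

```text
time_s: 17.68
tcp_pos: [0.6018, 0.0451, 0.118]
eef_rot: [-178.9, 0.2, 75.2]
contact_force: [-5.1, 2.1, -2.2]
gripper_width: 0.0877
```

```bash
python3 st.py
```

```text
143.1 [0.6027 0.0449 0.1179] [-178.91    0.18   75.14] [-2.4  1.2 -1.6] [ 0.21  0.69 -0.  ] 0.0878 17.78
```

Call:
send_rows([
  {"travel": [0,0.007,0.0015],"spin": 0},
  {"travel": [0,0.007,0.002],"spin": 0},
  {"travel": [0,0.007,0.002],"spin": 0},
  {"travel": [0,0.006,0.003],"spin": 0},
])

```text
time_s: 18.12
tcp_pos: [0.6283, 0.0375, 0.1083]
eef_rot: [-178.8, 0.2, 75.1]
contact_force: [-4.4, 0.8, 0.6]
gripper_width: 0.0874
```

```bash
python3 st.py; python3 - <<'E'
from h import *
q,d=r.capture('scene'); w,_=r.capture('wrist')
b=q[150:300,220:420]; cv2.imwrite('pics/y1.png',np.hstack([cv2.resize(w,(400,300)),cv2.resize(b,(400,300),interpolation=cv2.INTER_CUBIC)]))
find('scene',['wings','bolt','washer_face'])
E
```

```text
144.6 [0.6289 0.0373 0.1078] [-178.81    0.23   75.12] [-1.2  0.9 -0.2] [ 0.01  0.44 -0.01] 0.0878 18.22
scene pinpoint wings 0.56 [0.593  0.0489 0.1345]
scene pinpoint bolt 0.56 [0.5369 0.0636 0.0796]
scene pinpoint bolt 0.32 [ 0.3339 -0.4003  0.0006]
scene pinpoint washer_face 0.45 [0.5767 0.0546 0.1243]
```

View pics/y1.png

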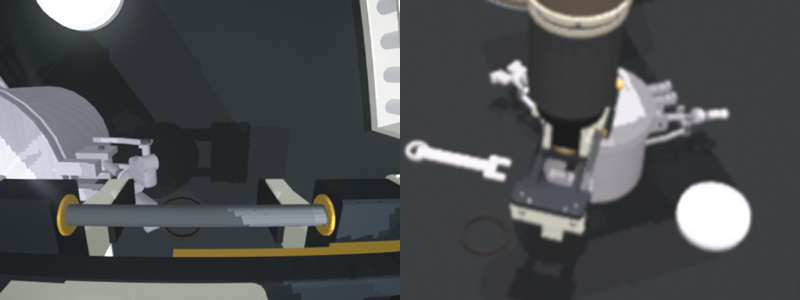

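The picture shows the bolt tilted outward beside the inner finger (about (145, 170) in the left half). The network puts the wings at 42° tilt. Forces stay below 6 N, so I continue the arc.

Call:
send_rows([
  {"travel": [0,0.006,0.004],"spin": 0},
  {"travel": [0,0.006,0.004],"spin": 0},
  {"travel": [0,0.005,0.005],"spin": 0},
  {"travel": [0,0.005,0.005],"spin": 0},
])

```text
time_s: 18.8
tcp_pos: [0.6487, 0.0323, 0.0908]
eef_rot: [-178.8, 0.1, 75.2]
contact_force: [-4.9, 0.8, 1.9]
gripper_width: 0.0873
```

```bash
python3 st.py
```

```text
145.9 [0.6492 0.0321 0.09  ] [-1.7881e+02  1.7000e-01  7.5170e+01] [-0.6  0.5  0.7] [-0.08  0.21 -0.03] 0.0876 18.9
```

Call:
send_rows([
  {"travel": [0,0.005,0.005],"spin": 0},
  {"travel": [0,0.004,0.006],"spin": 0},
  {"travel": [0,0.004,0.006],"spin": 0},
])

```text
time_s: 19.15
tcp_pos: [0.6629, 0.0286, 0.0727]
eef_rot: [-178.9, 0.1, 75.2]
contact_force: [-3.0, 1.0, 2.4]
gripper_width: 0.0875
```

```bash
python3 st.py
```

```text
146.6 [0.6631 0.0285 0.0717] [-1.7887e+02  1.7000e-01  7.5180e+01] [1.  0.7 0.7] [-0.16 -0.02 -0.01] 0.0874 19.25
```

Call:
send_rows([
  {"travel": [0,0.004,0.005],"spin": 0},
  {"travel": [0,0.003,0.005],"spin": 0},
])

```text
time_s: 19.42
tcp_pos: [0.6708, 0.0267, 0.0621]
eef_rot: [-179.0, 0.1, 75.2]
contact_force: [-2.6, 1.6, 2.2]
gripper_width: 0.0876
```

```bash
python3 st.py
```

```text
146.9 [0.6709 0.0266 0.0615] [-1.7895e+02  1.6000e-01  7.5180e+01] [ 0.2 -0.6  0. ] [-0.16  0.02 -0.02] 0.0875 19.52
```

Call:
send_rows([
  {"travel": [0,0.001,0.003],"spin": 0},
])

```text
time_s: 19.6
tcp_pos: [0.6723, 0.0263, 0.0589]
eef_rot: [-179.0, 0.1, 75.2]
contact_force: [-2.4, 0.7, 3.5]
gripper_width: 0.0877
```

```bash
python3 st.py
```

```text
147.0 [0.6722 0.0263 0.0582] [-1.7898e+02  1.5000e-01  7.5180e+01] [-0.3  0.7  1. ] [-0.04  0.   -0.03] 0.0877 19.7
```

Call:
send_rows([
  {"travel": [0,0,0.0015],"spin": 0},
  {"travel": [0,0,0.0015],"spin": 0},
  {"travel": [0,0,0.0015],"spin": 0},
])

```text
time_s: 19.95
tcp_pos: [0.6727, 0.0263, 0.0544]
eef_rot: [-179.1, 0.1, 75.2]
contact_force: [-0.9, -0.8, 2.8]
gripper_width: 0.0877
```

Call:
send_rows([
  {"travel": [0,0,0.001],"spin": 0},
  {"travel": [0,0,0.001],"spin": 0},
])

```text
time_s: 20.12
tcp_pos: [0.6728, 0.0263, 0.0526]
eef_rot: [-179.1, 0.1, 75.2]
contact_force: [0.1, 0.4, 2.9]
gripper_width: 0.088
```

Call:
send_rows([
  {"travel": [0,0,0.001],"spin": 0},
  {"travel": [0,0,0.001],"spin": 0},
])

```text
time_s: 20.28
tcp_pos: [0.6729, 0.0263, 0.0507]
eef_rot: [-179.1, 0.1, 75.2]
contact_force: [-1.3, -1.0, 2.2]
gripper_width: 0.0877
```

Call:
send_rows([
  {"travel": [0,0,0.001],"spin": 0},
  {"travel": [0,0,0.001],"spin": 0},
  {"travel": [0,0,0.001],"spin": 0},
])

```text
time_s: 20.53
tcp_pos: [0.673, 0.0263, 0.0476]
eef_rot: [-179.2, 0.1, 75.2]
contact_force: [-0.3, -0.5, 1.9]
gripper_width: 0.0877
```

Call:
send_rows([
  {"travel": [0,0,0.001],"spin": 0},
  {"travel": [0,0,0.001],"spin": 0},
  {"travel": [0,0,0.001],"spin": 0},
])

```text
time_s: 20.78
tcp_pos: [0.673, 0.0263, 0.0443]
eef_rot: [-179.2, 0.1, 75.2]
contact_force: [-0.5, -0.2, 3.5]
gripper_width: 0.0874
```

```bash
python3 - <<'E'
from h import *
s=r.get_state(); print(s['contact_force'],s['tcp_pos'])
for cam in ('scene','side'):
    r.capture(cam); find(cam,['wings','bolt','washer_face'])
E
```

```text
[-0.48215546 -0.18467019  3.49886282] [0.67303911 0.02629014 0.04428505]
scene pinpoint washer_face 0.56 [ 0.6655  0.3783 -0.0045]
scene pinpoint washer_face 0.44 [ 0.4567  0.421  -0.0018]
```

Call:
send_rows([
  {"travel": [0,0,0.001],"spin": 0},
  {"travel": [0,0,0.001],"spin": 0},
])

```text
time_s: 21.35
tcp_pos: [0.673, 0.0263, 0.0425]
eef_rot: [-179.2, 0.1, 75.2]
contact_force: [-0.8, -0.4, 3.0]
gripper_width: 0.0878
```

Call:
send_rows([
  {"travel": [0,0,0.001],"spin": 0},
  {"travel": [0,0,0.001],"spin": 0},
])

```text
time_s: 21.52
tcp_pos: [0.6729, 0.0263, 0.0406]
eef_rot: [-179.2, 0.1, 75.2]
contact_force: [-1.1, 0.1, 3.5]
gripper_width: 0.0876
```

Call:
send_rows([
  {"travel": [0,0,0.001],"spin": 0},
  {"travel": [0,0,0.001],"spin": 0},
])

```text
time_s: 21.68
tcp_pos: [0.673, 0.0263, 0.0389]
eef_rot: [-179.2, 0.1, 75.2]
contact_force: [-1.9, 0.5, 7.9]
gripper_width: 0.0875
```

```bash
python3 st.py
```

```text
147.0 [0.673  0.0263 0.039 ] [-1.7919e+02  1.0000e-01  7.5250e+01] [-2.4  0.3  5.6] [-0.02  1.01  0.05] 0.0877 21.78
```

Call:
send_rows([
  {"travel": [0,0,0.001],"spin": 0},
])

```text
time_s: 21.87
tcp_pos: [0.673, 0.0263, 0.0386]
eef_rot: [-179.2, 0.1, 75.3]
contact_force: [-2.2, 0.5, 9.2]
gripper_width: 0.0875
```

```bash
python3 st.py
```

```text
147.0 [0.673  0.0264 0.0387] [-1.7921e+02  1.0000e-01  7.5260e+01] [-1.7  0.7  7.5] [0.17 1.35 0.02] 0.0874 21.97
```

Firm stop at reported z 0.0387 with 7.5–9 N held. That means roughly 7–11 N on the pin, at a tilt of about 1.7 rad. Next I back off straight up.

Call:
send_rows([
  {"travel": [0,0.002,-0.005],"spin": 0},
  {"travel": [0,0.005,-0.015],"spin": 0},
  {"travel": [0,0.01,-0.025],"spin": 0},
  {"travel": [0,0.01,-0.03],"spin": 0},
  {"travel": [0,0.01,-0.03],"spin": 0},
])

```text
time_s: 22.38
tcp_pos: [0.7053, 0.0164, 0.1377]
eef_rot: [-178.4, 0.4, 75.2]
contact_force: [0.6, 0.6, -0.4]
gripper_width: 0.0874
```

Call:
send_rows([
  {"travel": [0,0.03,-0.02],"spin": 0},
  {"travel": [0,0.03,-0.02],"spin": 0},
  {"travel": [0,0,0],"spin": 0},
])

```text
time_s: 22.63
tcp_pos: [0.7705, 0.0003, 0.1863]
eef_rot: [-179.0, 0.2, 75.3]
contact_force: [-0.9, -0.3, -0.6]
gripper_width: 0.0876
```

```bash
python3 st.py; python3 - <<'E'
from h import *
w,dw=r.capture('wrist'); find('wrist',['wings','washer_face','bolt','rest'])
q,_=r.capture('scene'); find('scene',['wings','washer_face','bolt','rest','petri','gasket','spanner'])
s,_=r.capture('side'); find('side',['wings','washer_face','bolt','petri','gasket','spanner'])
cv2.imwrite('pics/z1.png',np.hstack([cv2.resize(w,(400,300)),cv2.resize(q[150:300,220:420],(400,300),interpolation=cv2.INTER_CUBIC)]))
E
```

```text
151.0 [0.766  0.0015 0.1822] [-178.64    0.23   75.29] [-0.5 -0.1 -1.2] [-0.12  0.06 -0.04] 0.0876 22.73
wrist pinpoint wings 0.71 [0.6201 0.039  0.061 ]
wrist pinpoint washer_face 0.69 [0.5954 0.0455 0.061 ]
wrist pinpoint bolt 0.96 [0.5417 0.0623 0.0748]
wrist pinpoint rest 0.45 [0.6194 0.0408 0.0619]
scene pinpoint wings 0.6 [0.6177 0.0437 0.06  ]
scene pinpoint wings 0.52 [ 5.856e-01 -6.050e-02  2.000e-04]
scene pinpoint washer_face 0.51 [0.5968 0.0514 0.0706]
scene pinpoint rest 0.23 [0.5539 0.2449 0.0015]
scene pinpoint petri 0.94 [5.535e-01 2.433e-01 5.000e-04]
scene pinpoint gasket 0.46 [ 5.85e-01 -6.20e-02  1.00e-04]
scene pinpoint spanner 0.7 [ 4.536e-01 -1.033e-01  1.000e-04]
side pinpoint washer_face 0.71 [ 0.6537 -0.4116  0.0028]
side pinpoint petri 0.94 [0.5568 0.2403 0.0018]
side pinpoint gasket 0.67 [ 5.84e-01 -6.12e-02 -3.00e-04]
side pinpoint spanner 0.6 [ 0.4528 -0.1057  0.0048]
```

View pics/z1.png

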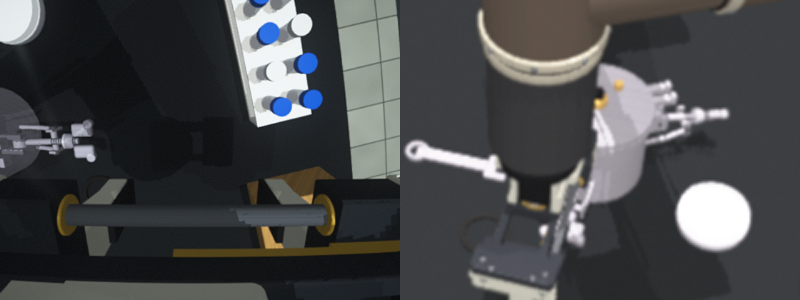

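```bash
python3 - <<'E'
from h import *
c=r.get_calibration('wrist'); w,d=r.capture('wrist')
q=cloud('wrist',d,c).reshape(-1,3)[(d>0).ravel()]; a=np.radians(-14.7)
L=q-[.5412,.0617,.075]; u=L[:,:2]@[np.cos(a),np.sin(a)]; t=L[:,:2]@[-np.sin(a),np.cos(a)]; z=L[:,2]
th=1.73; s=u*np.sin(th)+z*np.cos(th); n=-u*np.cos(th)+z*np.sin(th)
m=(abs(t)<.032)&(s>.01)&(s<.12)&(abs(n)<.035)
print('s max pct',np.percentile(s[m],[98,99.5,100]))
k=m&(s>.078); print(k.sum(),'t',t[k].min(),t[k].max(),'n',np.percentile(n[k],[2,50,98]), 'slope deg',np.degrees(np.arctan(np.polyfit(t[k],n[k],1)[0])),'along s',np.degrees(np.arctan(np.polyfit(s[k],n[k],1)[0])))
for lo in np.arange(.01,.1,.005):
    j=m&(s>=lo)&(s<lo+.005)&(abs(t)<.005)
    j2=m&(s>=lo)&(s<lo+.005)
    print(round(lo,3),j2.sum(),'n',np.percentile(n[j],90).round(4) if j.sum() else '', 't',(t[j2].min().round(3),t[j2].max().round(3)) if j2.sum() else '')
E
```

```text
s max pct [0.09464893 0.09573207 0.09655877]
869 t -0.02971863345948985 0.02724224540006514 n [-0.00012228  0.00709141  0.00881556] slope deg 0.008343080389911509 along s -6.115034841333076
0.01 304 n 0.0062 t (np.float64(-0.017), np.float64(0.017))
0.015 95 n 0.0059 t (np.float64(-0.018), np.float64(0.017))
0.02 96 n 0.0058 t (np.float64(-0.018), np.float64(0.017))
0.025 95 n 0.0065 t (np.float64(-0.018), np.float64(0.017))
0.03 76 n 0.0062 t (np.float64(-0.017), np.float64(0.017))
0.035 104 n 0.0066 t (np.float64(-0.02), np.float64(0.018))
0.04 257 n 0.0059 t (np.float64(-0.02), np.float64(0.018))
0.045 199 n 0.0065 t (np.float64(-0.02), np.float64(0.018))
0.05 52 n 0.0066 t (np.float64(-0.004), np.float64(0.003))
0.055 54 n 0.0121 t (np.float64(-0.009), np.float64(0.009))
0.06 117 n 0.0128 t (np.float64(-0.01), np.float64(0.009))
0.065 148 n 0.0119 t (np.float64(-0.023), np.float64(0.018))
0.07 269 n 0.0074 t (np.float64(-0.023), np.float64(0.023))
0.075 207 n 0.0076 t (np.float64(-0.023), np.float64(0.022))
0.08 200 n  t (np.float64(-0.025), np.float64(0.022))
0.085 243 n  t (np.float64(-0.028), np.float64(0.027))
0.09 309 n  t (np.float64(-0.03), np.float64(0.027))
0.095 38 n  t (np.float64(-0.026), np.float64(0.025))
```

The bolt lies at about 1.73 rad with the wings still flat, so the nut did not turn during the push. The washer is at most about 57.5 mm by turn count, and the bystanders are unmoved. I hand in.

```bash
python3 st.py; python3 -c "
from plant import r
print(r.close_job())"
```

```text
151.1 [0.7647 0.0019 0.182 ] [-178.57    0.28   75.35] [-0.8  0.2  0.4] [-0.18 -0.03 -0.03] 0.0874 23.88
the job is handed in; nothing more can be done
None
```

I unscrewed the wing nut about 214°, swung the bolt out with the inner finger until it stopped on its rest pin, backed the arm off, and handed the job in at 23.9 s. No verdict is reported, so success is my reading of the checks below.

**What the last checks showed**
- **Bolt:** it lies at about 1.73 rad by depth, and the trained network gave 1.74. Before I backed off, 7.5–9 N held at the fingertip, which I work out to be about 7–11 N on the pin. Side forces stayed below about 6 N during the swing.
- **Nut:** it rose 6.0 mm, as the turn should give. The wings still lie flat, so the nut did not turn while I pushed.
- **Washer:** I put it at about 57.3 mm, and at most about 57.5 mm by turn count and the stated starting range.
- **Surroundings:** the petri dishes, gasket and spanner read where they started, to within the networks' few millimetres. I did not re-measure the other bystanders; they were never near the arm's low path. The robot stood clear with no contact force.

**What disagreed or failed**
- **Fingertips:** they sit about 29 mm short of the reported TCP, according to the wrist depth and a first close that gripped nothing. I reopened, went lower and gripped properly at 10 mm opening.
- **Washer by camera:** the direct readings were a little higher, about 57.7–59 mm. That is within their error, but it reaches past the 58.5 mm limit, so I relied on the turn count instead.

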